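# Scan the job card, then hold the bushed bracket up to the inspection camera

## Robot

A 6-joint arm with a two-finger parallel gripper is mounted at the origin on the work surface. World frame = base frame: x ahead of the robot, y to its left, z up, the work surface at z = 0. Lengths are in m, angles in rad, forces in N, time in s.
With the tool pointing down it reaches from about 0.375 to 0.9 m from the base axis. Payload 3.1 kg.
Tool frame: the origin (TCP) lies where the fingers leave the gripper's body, on its centre line; the fingertips stand 73 mm ahead of it and the grasp point (between the pads) lies 54 mm ahead of it; z points along the fingers, y is the line along which they close (so a half turn about z gives the same grasp; the last joint's range is limited). The gripper opens to 85 mm and grips with 20 to 120 N. Pads are 22 mm wide; open, the fingers measure 114 mm over their backs; the gripper's body (76 mm by 85 mm) begins 54 mm behind the grasp point. The pads swing forward as they close: fully open they stand 13 mm farther back than shut.
Start: joints at [1.058, 0.527, 1.433, -0, 1.181, -0.178], TCP at [0.205, 0.59, 0.304] pointing down, gripper open.
Joint ranges: [-3.08, 3.08], [-0.75, 2.2], [0.22, 2.44], [-1.43, 4.57], [0, 2.65], [-2.85, 2.85]. Speed limits (rad/s): [2.79, 2.79, 3.14, 3.14, 3.14, 3.14].

## Interface

Orientations are given as a unit quaternion [x, y, z, w].
In Python, from station import manip gives the robot as it stands.
- The arm moves only by the tool step_arm, never from a script. Its argument "moves" is one flat list of numbers, 5 for each row, row after row: the opening, from 0 (shut) to 1 (fully open), then the shift along the world's x, y, z scaled (see below), then the turn about the world's z scaled (see below). In form: [fingers, x, y, z, yaw, fingers, x, y, z, yaw, ...]. A call has 1 to 12 rows; each row is the pose to reach, as a shift and turn from the pose commanded when the call began, turning the shorter way round; what a row does not reach only later rows make up. The controller multiplies each number of a shift by 200 mm and each number of a turn by pi rad. A row lasts 1/8 s, in which the tool goes at most 62.5 mm and 10.7 degrees, less where a joint would pass 70% of its speed; a pose out of reach is approached as far as the arm can. A call with a number of a shift or a turn outside -1 to 1 is refused whole. A call with a gripper value outside its range is refused whole. The fingers move at their own pace and stop on an object; "grip_force" is the grip in N (left out, the last holds). Time passes only in rows, so rows that repeat a pose let the fingers close. It gives the time, the measured TCP pose, the force, the opening and the grip force at its end, in the units of the state.
- manip.sense(): the state, without advancing time (a new reading comes with each control period).
- manip.snapshot(name): name is "scene" or "top"; returns a dict with "color" (400x640x3 uint8, blue, green, red), "z_map" (400x640 float32, m along the optical axis (not along the pixel's ray), 0 where there is no reading), "fovy" (degrees; the focal length in pixels is half the picture's height over the tangent of half this angle, whatever the lens; pixels are square), "cx", "cy" (the principal point, pixels), "R" (3x3) and "t" (3): a world point X has camera coordinates R X + t. Camera axes: x right, y down, z forward; pixel columns grow to the right and rows downward; lengths in m; the calibration is good to about 2 mm. A picture is of the moment at which its call begins.
- manip.sign_off(): hands the job in; it is judged then, once.
The state is a dict: "t": time; "q": joint angles; "qd": joint speeds; "tau": joint torques, N m; "tcp_pos": TCP position; "tool_rot": TCP orientation; "force": force on the tool from outside, world axes, zero at the start; "ft_torque": the same for the moment, N m; "finger_gap": opening from 0.0 (shut) to 1.0 (fully open); "gripper_force": force on a finger pad.
Only numpy, scipy, OpenCV 4.12 (cv2) and the standard library are available. Lean on these libraries where they do the work, as an engineer would, in place of code of your own. Each camera call takes 0.05 s, during which the arm holds its last target. There are 200 camera calls.

## Task

Take the yellow scanner off its pad, hold it steady for a second pointing straight down about 70 mm above the bar code on the job card, the wide side of its head along the row of bars, and stand it back upright in the middle of its pad. Then pick the bracket with the brass bush out of the blue tray and present it to the white inspection camera: mouth of the bush on the lens axis 110 mm in front of the lens, bush looking squarely into the lens (so the bracket leans back to match the camera's tilt), foot down and not rolled. Finish while still holding it there, motionless; leave the other brackets, the camera, the ring gauge and the mouse alone.

Things in the scene. Friction and masses are not known exactly. Their poses are not given: they have to be found in the camera images.
- scanner: Hand scanner, yellow and black, standing upright on its pad, 145 mm tall, about 180 g. Black head at the bottom 40 (x) by 60 (y) by 34 mm with a red band, its reading window is the underside; above 45 mm a straight yellow handle 34 (x) by 28 (y) mm up to the top at 145 mm. Origin: centre of the window (underside); z up along the handle; y along the wide side of the head (the scan line). Held with the fingers at about 110 mm above the window.
- pad: Fixed scanner pad, grey with a blue rectangle, 90 (x) by 100 (y) by 8 mm thick; origin at the centre of its underside. The scanner stands on its flat top; put back means within 20 mm of the middle, upright.
- label (a point): Centre of the printed bar code on the fixed white job card (80 by 110 mm, 3 mm thick), on the card's top face. z up; y along the row of bars (50 mm long), x along each bar (26 mm). The scanner reads with its window 40 to 110 mm above, within 20 mm of the centre sideways, within 10 degrees of vertical and its y within 20 degrees of this y (either way round).
- tray: Fixed blue tray, 235 (x) by 90 (y) by 18 mm high, three pockets in a row along its x, floor 5 mm thick; origin at the centre of its underside. One bracket stands loosely in each pocket, 77 mm apart, in any order, fronts towards tray +x.
- bracket: The bracket with the brass bush: aluminium angle bracket, 87 mm tall, about 220 g. Upright plate 14 (x) by 44 (y) mm from the foot to the top; foot 52 (x) by 60 (y) by 12 mm reaching 45 mm to the rear (-x). Origin: on the underside, below the middle of the plate; z up, x out of the front where the brass bush (30 mm diameter) stands out 8 mm at 45 mm height. The plain sides of the plate (44 mm apart, along y) can be gripped above and beside the bush, at about 68 mm height.
- bore (a point): Centre of the mouth of the brass bush, at x = 15, y = 0, z = 45 mm of the bracket, same axes as the bracket.
- back (a point): Centre of the plate's rear face behind the bush, at x = -7, y = 0, z = 45 mm of the bracket.
- plain_a: Bracket of the same shape without a bush (flat dark bore); stays in the tray. Same origin and axes.
- plain_b: Another bracket without a bush; stays in the tray.
- lens (a point): Centre of the front glass of the white inspection camera (ring-shaped white nose, 64 mm diameter), which sits 340 mm up on a heavy fixed stand; stand and camera reach 400 mm above the table, so go round them on the robot's side. x points from the glass back into the camera along the lens axis, so the camera looks along -x; y is level; z is the camera's up.
- focus (a point): The point in focus, in the air on the lens axis 110 mm in front of the glass; same axes as the lens (x towards the lens, y level). Aim: bore here, bracket x along this x, bracket z along this z. In focus within 15 mm; square within 8 degrees.
- camera_tilt (a joint): Downward tilt of the camera (rad): 0 looks level, larger looks further down. Stiff; leave as found.
- ring_gauge: Loose steel setting ring, 56 mm diameter, 22 mm high; leave alone. Origin at the centre of its underside.
- mouse: Loose black computer mouse, 105 by 60 by 32 mm, on a red mat; leave alone. Origin at its underside.
Mind the look-alikes: they are no part of the job. What is shaped like the bracket but orange or red is not meant.

How it is judged:
By the outcome, as a careful person would: the job done as asked, in the order asked, and still so for the second after the job is handed in, while the arm keeps its last pose, push and grip.
It also fails if it takes over 58 s, if anything falls off the work surface, if the arm or the gripper's body presses on something with over 40 N, if the wrist force passes 120 N, or if a joint passes its speed limit or range.

## Working session

There is one attempt and no reset: what is moved stays moved. The work goes in short steps, Python scripts to look and compute and a tool call to move; the robot and the scene stay as the last step left them, time stands still between calls to the robot, and variables do not carry over. Pictures are saved under pics/ and viewed, at most 10 in all, crops included, and the job is handed in when it is done.

Besides the shell and the picture viewer there is one more tool, called after "Request:" as name(argument=value, ...) on one line, values as JSON. step_arm: Moves the arm, as the interface text tells. Its arguments: {"type":"object","properties":{"moves":{"type":"array","items":{"type":"number"}},"grip_force":{"type":"number"}},"required":["moves"]}

```bash
mkdir -p pics; ls; cat > h.py <<'E'
import numpy as np, cv2
from station import manip
def snap(n):
    s=manip.snapshot(n); s['R']=np.array(s['R']);s['t']=np.array(s['t'])
    s['f']=200/np.tan(np.radians(s['fovy'])/2); return s
def cloud(s):
    z=s['z_map']; v,u=np.indices(z.shape)
    P=np.stack([(u-s['cx'])/s['f']*z,(v-s['cy'])/s['f']*z,z],-1)
    W=(P-s['t'])@s['R']; W[z==0]=np.nan; return W
E
python3 - <<'E'
from h import *
for n in('scene','top'):
    s=snap(n); cv2.imwrite(f'pics/{n}0.png',s['color']); np.savez(f'{n}0.npz',**s)
    print(n,s['fovy'],s['cx'],s['cy'],-s['R'].T@s['t'],(s['z_map']>0).mean(), s['R'][2])
s=manip.sense();print(s)
E
```

```text
pics
scene 42.50767805115389 317.38457613702894 194.95924165030465 [ 0.26349753 -0.98774362  1.08944039] 0.99616796875 [ 0.24053289  0.7162855  -0.65504122]
top 51.55304116553944 323.2125139996846 199.0891932296196 [ 0.45799849 -0.02321943  1.29203607] 0.99609375 [ 0.12382733 -0.02094269 -0.99208276]
{'t': 0.1, 'q': array([ 1.05747739e+00,  5.28378682e-01,  1.43377655e+00, -3.47377118e-05,
        1.18143922e+00, -1.78493097e-01]), 'qd': array([-0.00074595, -0.00110192, -0.00394048,  0.00216291, -0.00120136,
        0.00168953]), 'tau': array([-6.11465839e-04, -4.43303740e+01, -1.78585643e+01, -2.71576582e-04,
        3.84079452e-03,  1.60697056e-05]), 'tcp_pos': array([0.20509653, 0.58984606, 0.30302723]), 'tool_rot': array([ 1.66625398e-01,  9.86019764e-01, -9.47061656e-04, -3.24243604e-04]), 'force': array([-0.65682471,  0.34906732, -0.2923083 ]), 'ft_torque': array([ 0.06411221, -0.01893965,  0.02786092]), 'gripper_force': 0.0, 'finger_gap': 1.0026956471385218}
```

View pics/scene0.png

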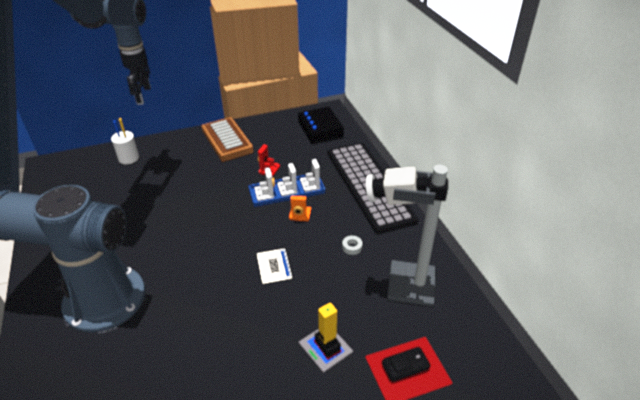

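View pics/top0.png

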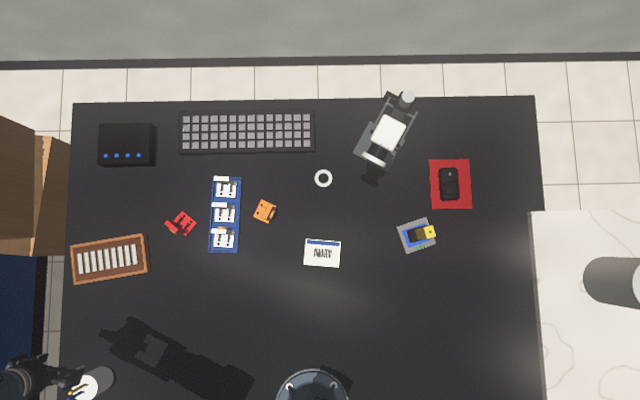

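The scene view shows the scanner on its pad at (328,325), the card at (274,265), the tray with three brackets at (265..315,180), and the white camera at (395,185). In the top view they are the scanner at (425,232), card (322,253), tray (225,213) and camera (385,135). The orange bracket (264,211) and red one (181,222) are look-alikes and stand outside the tray.

```bash
python3 - <<'E'
from h import *
S={n:dict(np.load(f'{n}0.npz')) for n in('scene','top')}
for s in S.values(): s['f']=float(s['f'])
for n,s in S.items():
    W=cloud(s); s['W']=W; hsv=cv2.cvtColor(s['color'],cv2.COLOR_BGR2HSV); H,Sa,V=[hsv[...,i].astype(int) for i in range(3)]
    def rep(name,m,zr,box):
        u0,v0,u1,v1=box; b=np.zeros(m.shape,bool); b[v0:v1,u0:u1]=1
        m=m&b&(W[...,2]>zr[0])&(W[...,2]<zr[1]); P=W[m]
        if len(P)<8: print(n,name,'few',len(P)); return
        r=cv2.minAreaRect((P[:,:2]*1000).astype(np.float32)); print(n,name,len(P),'rect',np.round(r[0]),np.round(r[1]),round(r[2],1),'mean',np.round(P.mean(0),4),'z',np.round(np.percentile(P[:,2],[5,50,95]),4))
    bx={'scene':dict(sc=(290,290,365,375),card=(250,240,300,290),tray=(240,150,335,210),cam=(360,155,460,210)),
        'top':dict(sc=(390,210,445,260),card=(298,230,348,275),tray=(200,170,248,258),cam=(350,80,425,190))}[n]
    A=np.ones(H.shape,bool)
    rep('yellow top',(abs(H-27)<8)&(Sa>120),(.143,.165),bx['sc'])
    rep('yellow all',(abs(H-27)<8)&(Sa>120),(.05,.165),bx['sc'])
    rep('pad',A,(.004,.012),bx['sc'])
    rep('head',A,(.02,.05),bx['sc'])
    rep('card',(V>120),(-.005,.01),bx['card'])
    rep('cardbars',(V<110)&(Sa<80),(.0015,.008),bx['card'])
    rep('cardblue',(abs(H-110)<15)&(Sa>100),(-.005,.01),bx['card'])
    rep('tray',(abs(H-110)<15)&(Sa>100),(.013,.022),bx['tray'])
    rep('brtop',A,(.084,.11),bx['tray'])
    rep('camall',(V>150)&(Sa<60),(.25,.45),bx['cam'])
u=[(S['scene']['color'][150:210,240:335],6),(S['top']['color'][168:260,200:285],6)]
ims=[cv2.resize(c,None,fx=k,fy=k,interpolation=cv2.INTER_CUBIC) for c,k in u]
h=max(i.shape[0] for i in ims); 
out=np.zeros((600,800,3),np.uint8); a=cv2.resize(ims[0],(456,288)); out[:288,:456]=a
b=cv2.resize(ims[1],(340,368)); out[:368,458:798]=b
c=S['scene']['color'][150:215,355:460]; out[290:290+300,:456]=cv2.resize(c,(456,300),interpolation=cv2.INTER_CUBIC)
cv2.imwrite('pics/crop1.png',out)
E
```

```text
scene yellow top 194 rect [ 502. -338.] [34. 30.] 14.2 mean [ 0.5016 -0.3394  0.1524] z [0.1455 0.1533 0.1561]
scene yellow all 617 rect [ 502. -339.] [36. 33.] 16.0 mean [ 0.5    -0.3447  0.1153] z [0.058  0.1198 0.1552]
scene pad 1098 rect [ 519. -289.] [244. 196.] 70.1 mean [ 0.5029 -0.3229  0.0074] z [0.0041 0.0074 0.0112]
scene head 269 rect [ 502. -337.] [41. 64.] 14.8 mean [ 0.4971 -0.3515  0.0373] z [0.0227 0.0402 0.0481]
scene card 972 rect [450. -39.] [125.  85.] 84.5 mean [ 0.4499 -0.043   0.0036] z [-0.0006  0.0036  0.0078]
scene cardbars 610 rect [451. -35.] [188. 144.] 72.5 mean [ 0.4575 -0.0347  0.0032] z [0.0016 0.0029 0.0057]
scene cardblue 60 rect [481. -43.] [88.  7.] 84.0 mean [ 0.481  -0.045   0.0042] z [0.001  0.004  0.0078]
scene tray 230 rect [576. 255.] [ 96. 236.] 87.4 mean [0.5596 0.2446 0.0173] z [0.0136 0.0174 0.0209]
scene brtop 222 rect [557. 244.] [199. 229.] 51.9 mean [0.5874 0.2271 0.0901] z [0.085  0.0903 0.0953]
scene camall 1030 rect [ 736. -200.] [ 72. 173.] 68.2 mean [ 0.7204 -0.2032  0.3607] z [0.3175 0.3635 0.3967]
top yellow top 117 rect [ 50
[... 321 characters left out ...]
7.] [40. 58.] 14.7 mean [ 0.5    -0.3198  0.0394] z [0.0253 0.0408 0.0479]
top card 959 rect [453. -42.] [112.  83.] 84.1 mean [ 0.4526 -0.0415  0.0032] z [-0.0012  0.0033  0.0077]
top cardbars 423 rect [455. -44.] [152. 135.] 88.6 mean [ 0.4581 -0.0455  0.0032] z [0.0016 0.0028 0.006 ]
top cardblue 82 rect [484. -45.] [96.  8.] 83.9 mean [ 0.4835 -0.0452  0.0037] z [0.0006 0.0038 0.0075]
top tray 259 rect [577. 255.] [ 90. 234.] 86.7 mean [0.5706 0.2507 0.0174] z [0.0138 0.0174 0.0209]
top brtop 235 rect [598. 252.] [ 45. 169.] 87.4 mean [0.5981 0.2521 0.0916] z [0.0872 0.0916 0.0954]
top camall 1050 rect [ 741. -202.] [ 64. 181.] 62.9 mean [ 0.7279 -0.1971  0.3675] z [0.3447 0.3668 0.3972]
```

View pics/crop1.png

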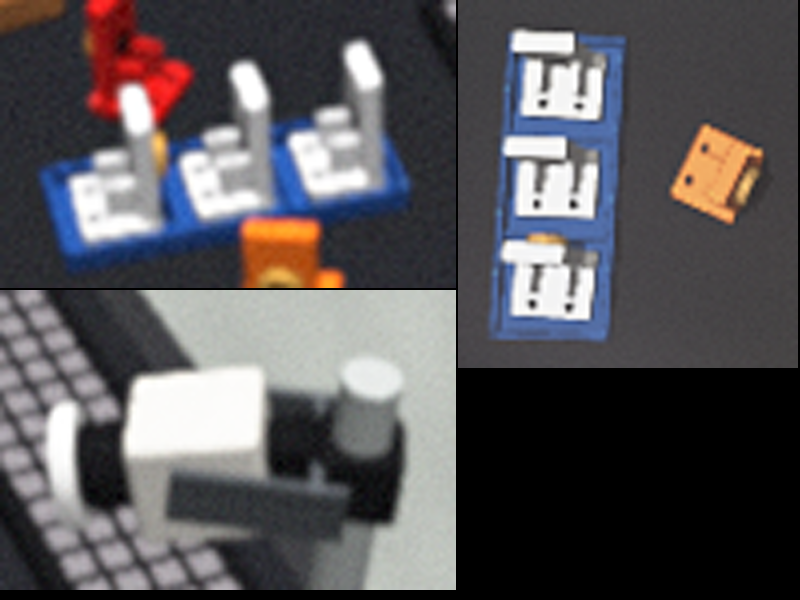

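The bush bracket candidates in the top view are the tray brackets at (224,240), (224,213) and (226,187). Only the one at (224,240), nearest the robot, shows brass at its front: crop (545,240) from above and (158,150) in the scene crop. So that is the one meant. The orange and red ones outside the tray are decoys.

```bash
cat > cam.py <<'E'
from h import *
S={n:dict(np.load(f'{n}0.npz')) for n in('scene','top')}
def plane(P,it=300,tol=.0025):
    rng=np.random.default_rng(0);best=None
    for _ in range(it):
        a,b,c=P[rng.choice(len(P),3,False)];n=np.cross(b-a,c-a);l=np.linalg.norm(n)
        if l<1e-7: continue
        m=abs((P-a)@(n/l))<tol
        if best is None or m.sum()>best.sum(): best=m
    Q=P[best];c=Q.mean(0);n=np.linalg.svd(Q-c)[2][2];return c,n*np.sign(n[2] or 1),best
if __name__=='__main__':
  for n,s in S.items():
    s['f']=float(s['f']);W=cloud(s);g=cv2.cvtColor(s['color'],cv2.COLOR_BGR2GRAY)
    box=dict(scene=(360,155,460,215),top=(350,80,425,190))[n]
    sub=np.s_[box[1]:box[3],box[0]:box[2]]
    w=W[sub];c=s['color'][sub].astype(int);m=(c.min(2)>150)&(c.max(2)-c.min(2)<40)&(w[...,2]>.25)
    k,lab,st,ce=cv2.connectedComponentsWithStats(m.astype(np.uint8))
    for i in range(1,k):
        if st[i,4]<15: continue
        P=w[lab==i];print(n,'comp',st[i],np.round(P.mean(0),4),np.round(P.min(0),3),np.round(P.max(0),3))
        if len(P)>60:
            cc,nn,b=plane(P);print('  plane',np.round(cc,4),np.round(nn,3),b.sum(),'minrect',cv2.minAreaRect((P[b][:,:2]*1000).astype(np.float32)))
    # barcode
    W2=W; cm=(W[...,0]>.41)&(W[...,0]<.475)&(abs(W[...,1]+.043)<.045)&(g<120)&(W[...,2]<.02)
    d=np.argwhere(cm); print('bars',len(d),np.round(W[cm].mean(0),4),cv2.minAreaRect((W[cm][:,:2]*1000).astype(np.float32)))
    # plate top of bush bracket
    for x in(.52,.597,.674):
      t=(abs(W[...,0]-x)<.03)&(abs(W[...,1]-.255)<.05)&(W[...,2]>.084)&(W[...,2]<.1)
      P=W[t];
      if len(P)>5: print('plate top',x,len(P),np.round(P.mean(0),4),cv2.minAreaRect((P[:,:2]*1000).astype(np.float32)))
    t=(W[...,2]>.004)&(W[...,2]<.012)&(abs(W[...,0]-.5)<.08)&(abs(W[...,1]+.338)<.08)&(s['color'].max(2)>90)
    print('pad',t.sum(),cv2.minAreaRect((W[t][:,:2]*1000).astype(np.float32)))
E
python3 cam.py
```

```text
scene comp [ 73  10  15   9 107] [ 0.7983 -0.238   0.3965] [ 0.783 -0.252  0.391] [ 0.814 -0.222  0.4  ]
  plane [ 0.7987 -0.2379  0.3965] [ 0.012 -0.053  0.999] 99 minrect ((798.7518920898438, -238.10830688476562), (29.54047393798828, 28.363521575927734), 60.581092834472656)
scene comp [ 23  12  37  33 673] [ 0.722  -0.2023  0.3643] [ 0.683 -0.238  0.317] [ 0.781 -0.153  0.377]
  plane [ 0.7228 -0.1959  0.3669] [-0.207  0.126  0.97 ] 442 minrect ((723.5565185546875, -194.32412719726562), (62.403812408447266, 64.81887817382812), 61.62630081176758)
scene comp [  6  19  10  27 150] [ 0.6609 -0.1765  0.3375] [ 0.651 -0.195  0.299] [ 0.681 -0.145  0.353]
  plane [ 0.6599 -0.1767  0.3382] [ 0.921 -0.387  0.041] 74 minrect ((663.2523803710938, -168.39892578125), (51.132511138916016, 5.812863349914551), 68.82975006103516)
bars 11 [ 0.4491 -0.0332  0.0025] ((442.29779052734375, -26.347671508789062), (29.049407958984375, 66.75820922851562), 38.003562927246094)
plate top 0.52 51 [0.5193 0.2552 0.0918] ((519.6328125, 255.18124389648438), (52.21273422241211, 13.729131698608398), 83.8786697387695
[... 1192 characters left out ...]
087646484), 58.2037239074707)
bars 37 [ 0.4382 -0.0318  0.0024] ((433.5642395019531, -34.17873001098633), (48.119728088378906, 67.07029724121094), 66.2118148803711)
plate top 0.52 77 [0.5208 0.2548 0.0916] ((521.1513671875, 255.00457763671875), (43.46687698364258, 13.694101333618164), 84.00350189208984)
plate top 0.597 79 [0.5971 0.2526 0.0916] ((597.1285400390625, 253.08441162109375), (43.23923873901367, 12.404431343078613), 88.86036682128906)
plate top 0.674 79 [0.6744 0.249  0.0914] ((674.63134765625, 248.4374542236328), (43.213523864746094, 14.122413635253906), 84.81066131591797)
pad 534 ((514.2637939453125, -357.380126953125), (104.87226104736328, 150.6861572265625), 17.560745239257812)
```

The tray bush bracket's plate is at (0.521, 0.255) with its top at 0.092 (= 5+87 mm, as it should be). The scanner is at (0.5025, -0.338) with its top at 0.153 (= 8+145), yaw about 14.5°. The camera yaw is about -29° and its tilt about 14°. I start towards the scanner.

Request:
step_arm(moves=[1,0.8,-1,0,-0.2,1,0.8,-1,0,-0.2,1,0.8,-1,0,-0.2,1,0.8,-1,0,-0.2], grip_force=40)

```text
t: 0.6
tcp_pos: [0.3623, 0.3934, 0.3037]
tool_rot: [0.464, 0.886, -0.0, -0.0]
force: [0.9, 0.7, -0.5]
finger_gap: 0.998
gripper_force: 0.0
```

```bash
python3 - <<'E'
from cam import *
s=S['top'];s['f']=float(s['f']);W=cloud(s);g=cv2.cvtColor(s['color'],cv2.COLOR_BGR2GRAY).astype(float)
a=np.radians(-5.9);x=np.array([np.cos(a),np.sin(a)]);y=np.array([-x[1],x[0]])
# ray to plane z=3mm
v,u=np.indices(g.shape);d=np.stack([(u-s['cx'])/s['f'],(v-s['cy'])/s['f'],np.ones_like(g)],-1)@s['R'];C=-s['R'].T@s['t']
G=C+d*((.003-C[2])/d[...,2])[...,None];L=np.stack([(G[...,:2]-[.4525,-.042])@x,(G[...,:2]-[.4525,-.042])@y],-1)
m=(abs(L[...,0])<.036)&(abs(L[...,1])<.05)&(L[...,0]<.02)
w=np.clip(190-g,0,None)*m; print('white',np.percentile(g[m],[5,50,90]),'bar centre world',(G*w[...,None]).sum((0,1))/w.sum(),'local',(L*w[...,None]).sum((0,1))/w.sum())
k=m&(g<150);print(k.sum(),np.percentile(L[k],[5,95],axis=0))
print(cv2.minAreaRect((G[k][:,:2]*1000).astype(np.float32)))
t=np.radians(14);p=np.radians(-29);ax=np.array([np.cos(t)*np.cos(p),np.cos(t)*np.sin(p),np.sin(t)]);ly=np.array([-np.sin(p),np.cos(p),0]);uz=np.cross(ax,ly)
for n,s in S.items():
    s['f']=float(s['f']);W=cloud(s);b=dict(scene=(364,172,378,204),top=(360,150,387,168))[n];w=W[b[1]:b[3],b[0]:b[2]].reshape(-1,3)
    c=s['color'][b[1]:b[3],b[0]:b[2]].reshape(-1,3).astype(int);w=w[(c.min(1)>110)&(w[:,2]>.27)]
    Q=(w-[.66,-.17,.34])@np.stack([ax,ly,uz],1)
    print(n,len(Q),np.round(np.percentile(Q,[0,3,10,50,90,97,100],axis=0),4).tolist())
    from scipy.optimize import least_squares
    f=lambda q:np.hypot(Q[:,1]-q[0],Q[:,2]-q[1])-.032
    r=least_squares(f,[0,0],loss='soft_l1',f_scale=.002);print('circle',r.x,np.std(r.fun),'world',np.array([.66,-.17,.34])+ly*r.x[0]+uz*r.x[1])
E
```

```text
white [123. 242. 244.] bar centre world [ 0.45207083 -0.0408675   0.003     ] local [-0.00054331  0.00108239]
49 [[-0.00958405 -0.02247974]
 [ 0.01012291  0.02347337]]
((452.8870544433594, -41.16460418701172), (46.34660720825195, 21.436323165893555), 88.61459350585938)
scene 185 [[-0.0046, -0.0229, -0.0455], [-0.0032, -0.0205, -0.0408], [-0.0019, -0.0187, -0.0323], [0.0038, -0.0086, -0.0028], [0.0085, 0.0174, 0.0098], [0.0089, 0.0281, 0.011], [0.01, 0.0384, 0.0121]]
circle [ 0.013137   -0.02219852] 0.0033848998682280353 world [ 0.67106592 -0.1611137   0.31846087]
top 145 [[-0.0019, -0.0201, -0.0198], [-0.0014, -0.0176, -0.0123], [-0.0006, -0.0127, -0.0065], [0.0046, 0.0111, 0.005], [0.0101, 0.0341, 0.0099], [0.0116, 0.0383, 0.0116], [0.0118, 0.0405, 0.0134]]
circle [ 0.00919402 -0.02302678] 0.0032354757353470795 world [ 0.66932958 -0.16465945  0.31765722]
```

Request:
step_arm(moves=[1,0.5,-1,0,-0.2,1,0.5,-1,0,-0.2,1,0.5,-1,0,-0.2,1,0.5,-1,0,-0.2])

```text
t: 1.1
tcp_pos: [0.4625, 0.1924, 0.3037]
tool_rot: [0.716, 0.698, -0.0, 0.0]
force: [-0.5, 0.2, -0.3]
finger_gap: 1.002
gripper_force: 0.0
```

Request:
step_arm(moves=[1,0.05,-1,0,-0.2,1,0.05,-1,0,-0.2,1,0.05,-1,0,-0.2,1,0.05,-1,0,-0.2])

```text
t: 1.6
tcp_pos: [0.4718, -0.0086, 0.3038]
tool_rot: [0.897, 0.441, -0.0, 0.0]
force: [-0.4, -0.3, 0.2]
finger_gap: 0.997
gripper_force: 0.0
```

Request:
step_arm(moves=[1,0.1,-1,0,-0.2,1,0.1,-1,0,-0.2,1,0.1,-1,0,-0.2,1,0.1,-1,0,-0.2])

```text
t: 2.1
tcp_pos: [0.4919, -0.2092, 0.3037]
tool_rot: [0.99, 0.143, 0.0, 0.001]
force: [-0.5, 1.4, -0.3]
finger_gap: 1.0
gripper_force: 0.0
```

Request:
step_arm(moves=[1,0.04,-0.64,0,-0.013,1,0.04,-0.64,0,-0.013,1,0.04,-0.64,0,-0.013,1,0.04,-0.64,0,-0.013])

```text
t: 2.6
tcp_pos: [0.4989, -0.3327, 0.3031]
tool_rot: [0.992, 0.125, -0.001, -0.001]
force: [-0.0, -0.0, 0.7]
finger_gap: 0.999
gripper_force: 0.0
```

Request:
step_arm(moves=[1,0,0,-0.3,0,1,0,0,-0.5,0,1,0,0,-0.665,0,1,0,0,-0.665,0,1,0,0,-0.665,0])

```text
t: 3.22
tcp_pos: [0.5001, -0.3323, 0.1721]
tool_rot: [0.992, 0.127, 0.0, 0.0]
force: [-0.4, -0.8, 0.2]
finger_gap: 0.998
gripper_force: 0.0
```

```bash
python3 - <<'E'
from h import *
s=snap('scene');cv2.imwrite('pics/a1.png',cv2.resize(s['color'][230:390,250:420],None,fx=3,fy=3,interpolation=2))
t=manip.sense();print(t['tcp_pos'],t['tool_rot'],t['force'],t['q'])
E
```

```text
[ 0.50035858 -0.33280204  0.17264203] [9.91963377e-01 1.26517605e-01 8.84086365e-04 1.08293431e-03] [ 0.45867299 -0.04979071 -0.47128837] [-7.72731024e-01  6.66868602e-01  1.60339082e+00  4.92306322e-05
  8.68537523e-01  5.44318143e-01]
```

View pics/a1.png

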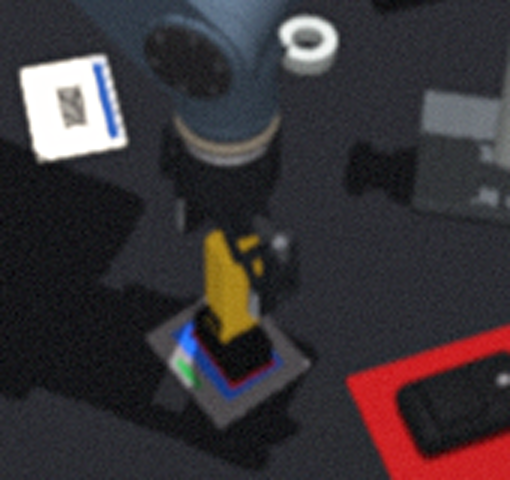

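The picture shows the open fingers either side of the yellow handle (crop 230,280), with the scanner upright on its pad. I correct the 5 mm left over and close.

Request:
step_arm(moves=[1,0.011,-0.026,0,0,0,0.011,-0.026,0,0,0,0.011,-0.026,0,0,0,0.011,-0.026,0,0,0,0.011,-0.026,0,0,0,0.011,-0.026,0,0,0,0.011,-0.026,0,0], grip_force=50)

```text
t: 4.15
tcp_pos: [0.5016, -0.338, 0.171]
tool_rot: [0.992, 0.126, -0.0, -0.0]
force: [-0.7, -0.4, 2.1]
finger_gap: 0.322
gripper_force: 50.3
```

Request:
step_arm(moves=[0,0,0,0.15,0,0,0,0,0.325,0,0,-0.05,0.15,0.325,-0.02,0,-0.1,0.4,0.325,-0.05,0,-0.15,0.65,0.325,-0.08,0,-0.17,0.85,0.325,-0.113,0,-0.18,1,0.325,-0.113,0,-0.18,1,0.325,-0.113])

```text
t: 5.15
tcp_pos: [0.4647, -0.1359, 0.2355]
tool_rot: [0.999, -0.05, -0.001, -0.001]
force: [-0.2, -0.0, -1.3]
finger_gap: 0.318
gripper_force: 50.2
```

Request:
step_arm(moves=[0,-0.05,0.25,0,0,0,-0.07,0.4,0,0,0,-0.07,0.48,0,0,0,-0.07,0.48,0,0,0,-0.07,0.48,0,0])

```text
t: 5.78
tcp_pos: [0.4527, -0.0433, 0.236]
tool_rot: [0.999, -0.051, 0.001, 0.0]
force: [0.3, -0.5, -1.5]
finger_gap: 0.322
gripper_force: 50.3
```

```bash
python3 - <<'E'
from h import *
out=np.zeros((400,800,3),np.uint8)
for i,n in enumerate(('scene','top')):
    s=snap(n);c=s['color'];c=c[200:300,220:320] if n=='scene' else c[200:300,275:375]
    out[:,i*400:(i+1)*400]=cv2.resize(c,(400,400),interpolation=2)
    W=cloud(s);hsv=cv2.cvtColor(s['color'],cv2.COLOR_BGR2HSV)
    m=(abs(hsv[...,0].astype(int)-27)<8)&(hsv[...,1]>120)&(W[...,2]>.1)&(abs(W[...,1]+.04)<.08)&(abs(W[...,0]-.45)<.08)
    if m.sum()>8: print(n,m.sum(),W[m].mean(0),W[m].min(0),W[m].max(0))
    g=s['color'].max(2);h=(g<60)&(W[...,2]>.065)&(W[...,2]<.115)&(abs(W[...,1]+.04)<.08)&(abs(W[...,0]-.45)<.08)
    if h.sum()>8: print('head',h.sum(),cv2.minAreaRect((W[h][:,:2]*1000).astype(np.float32)),W[h][:,2].min())
cv2.imwrite('pics/a2.png',out);t=manip.sense();print(t['tcp_pos'],t['tool_rot'])
E
```

```text
scene 244 [ 0.45018446 -0.05567335  0.14908162] [ 0.43413126 -0.09809754  0.10531991] [ 0.47009791 -0.0179899   0.23624316]
head 178 ((452.9947509765625, -45.53696060180664), (60.65882873535156, 40.669315338134766), 82.79058074951172) 0.07679541045585395
[ 0.45231633 -0.04326631  0.23589982] [ 9.98659790e-01 -5.17534217e-02  3.83202652e-04  2.44101411e-04]
```

View pics/a2.png

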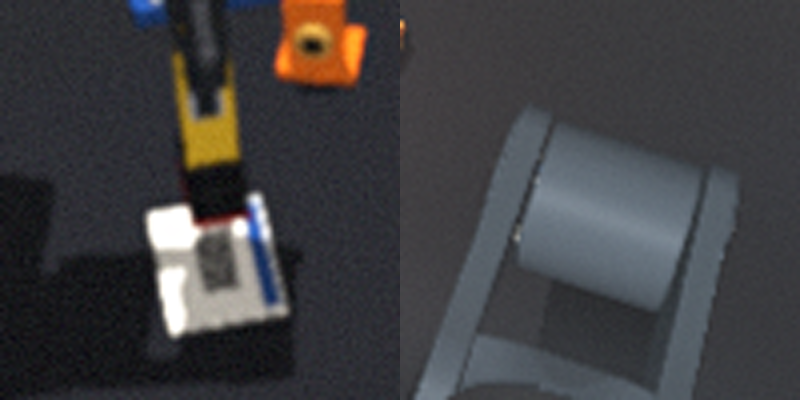

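The scanner hangs upright over the card (crop 215,190). Its head is centred at (0.453, -0.045) with the long side at 83°, so it is aligned with the bars. Now hold it there for 1.5 s.

Request:
step_arm(moves=[0,0,0.01,0,0,0,0,0.01,0,0,0,0,0.01,0,0,0,0,0.01,0,0,0,0,0.01,0,0,0,0,0.01,0,0,0,0,0.01,0,0,0,0,0.01,0,0,0,0,0.01,0,0,0,0,0.01,0,0,0,0,0.01,0,0,0,0,0.01,0,0])

```text
t: 7.38
tcp_pos: [0.4517, -0.0401, 0.2359]
tool_rot: [0.999, -0.051, 0.0, -0.0]
force: [0.4, 0.4, -1.9]
finger_gap: 0.323
gripper_force: 50.3
```

```bash
python3 - <<'E'
from cam import *
for n,bx in(('scene',(290,310,362,378)),('top',(388,210,445,260))):
    s=S[n];s['f']=float(s['f']);g=s['color'].max(2).astype(float);v,u=np.indices(g.shape)
    d=np.stack([(u-s['cx'])/s['f'],(v-s['cy'])/s['f'],np.ones_like(g)],-1)@s['R'];C=-s['R'].T@s['t']
    G=C+d*((.008-C[2])/d[...,2])[...,None]
    W=cloud(s);b=np.zeros(g.shape,bool);b[bx[1]:bx[3],bx[0]:bx[2]]=1
    m=b&(g>75)&(abs(W[...,2]-.007)<.012)
    k,l,st,_=cv2.connectedComponentsWithStats(m.astype(np.uint8));i=1+st[1:,4].argmax();m=l==i
    print(n,m.sum(),cv2.minAreaRect((G[m][:,:2]*1000).astype(np.float32)))
E
```

```text
scene 897 ((491.9033508300781, -313.8426208496094), (94.42350006103516, 147.98744201660156), 16.52670669555664)
top 666 ((502.00006103515625, -339.90887451171875), (92.097900390625, 112.93226623535156), 17.58037757873535)
```

Request:
step_arm(moves=[0,0.1,-0.3,0,0,0,0.1,-0.55,0,0.03,0,0.1,-0.8,0,0.06,0,0.15,-1,0,0.09,0,0.15,-1,0,0.113,0,0.15,-1,0,0.113])

```text
t: 8.12
tcp_pos: [0.4814, -0.2405, 0.2356]
tool_rot: [0.992, 0.125, -0.0, -0.0]
force: [0.1, 0.1, -1.7]
finger_gap: 0.325
gripper_force: 50.5
```

Request:
step_arm(moves=[0,0.05,-0.25,0,0,0,0.1,-0.49,0,0,0,0.1,-0.49,0,0,0,0.1,-0.49,-0.15,0,0,0.1,-0.49,-0.26,0,0,0.1,-0.49,-0.3,0,0,0.1,-0.49,-0.321,0,0,0.1,-0.49,-0.321,0,0,0.1,-0.49,-0.321,0])

```text
t: 9.25
tcp_pos: [0.5021, -0.3383, 0.1726]
tool_rot: [0.992, 0.126, 0.001, 0.001]
force: [0.5, -0.3, -0.7]
finger_gap: 0.322
gripper_force: 50.6
```

Request:
step_arm(moves=[0,0,0,-0.006,0,0,0,0,-0.006,0,0.5,0,0,-0.006,0,1,0,0,-0.006,0,1,0,0,-0.006,0,1,0,0,-0.006,0,1,0,0,0.1,0,1,0,0,0.3,0,1,0,0,0.6,0,1,0,0,0.7,0])

```text
t: 10.5
tcp_pos: [0.5029, -0.3392, 0.316]
tool_rot: [0.992, 0.126, 0.002, 0.003]
force: [-0.1, -0.0, -0.7]
finger_gap: 1.003
gripper_force: 0.0
```

Request:
step_arm(moves=[1,-0.1,1,0,0.1,1,-0.1,1,0,0.1,1,-0.1,1,0,0.1,1,-0.1,1,0,0.1])

```text
t: 11.0
tcp_pos: [0.4802, -0.1344, 0.3117]
tool_rot: [0.96, 0.281, -0.001, -0.001]
force: [0.4, 0.1, 0.6]
finger_gap: 1.0
gripper_force: 0.0
```

```bash
python3 - <<'E'
from h import *
s=snap('scene');W=cloud(s);h=cv2.cvtColor(s['color'],cv2.COLOR_BGR2HSV)
m=(abs(h[...,0].astype(int)-27)<8)&(h[...,1]>120);m[:290]=0;m[:,:300]=0;m[:,360:]=0
P=W[m&(W[...,2]>.143)];print(len(P),P.mean(0),cv2.minAreaRect((P[:,:2]*1000).astype(np.float32)))
cv2.imwrite('pics/a3.png',cv2.resize(s['color'][130:390,230:460],None,fx=2.2,fy=2.2,interpolation=2))
print(manip.sense()['tcp_pos'])
E
```

```text
194 [ 0.50159425 -0.34003005  0.15241157] ((502.3664245605469, -338.29937744140625), (34.179931640625, 28.59123420715332), 14.633429527282715)
[ 0.4806522  -0.13466876  0.31183251]
```

View pics/a3.png

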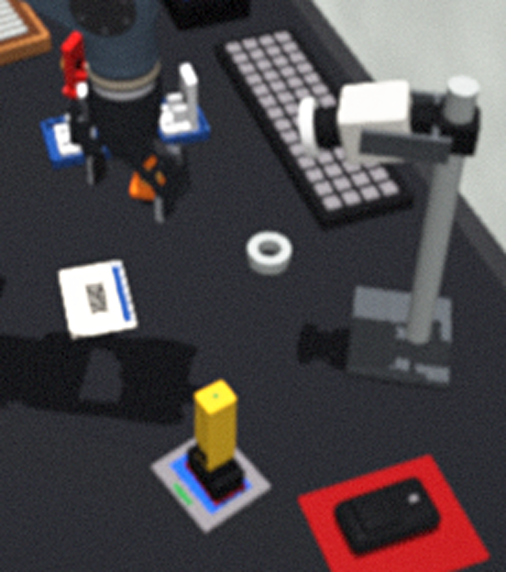

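The scanner stands upright and centred on its pad (crop 215,440). Next, the bush bracket.

Request:
step_arm(moves=[1,0.1,1,0,-0.1,1,0.1,1,0,-0.1,1,0.1,1,0,-0.1,1,0.1,1,0,-0.1])

```text
t: 11.55
tcp_pos: [0.5026, 0.0637, 0.3118]
tool_rot: [0.992, 0.127, 0.001, 0.0]
force: [0.0, -1.1, 0.4]
finger_gap: 1.006
gripper_force: 0.0
```

Request:
step_arm(moves=[1,0.1,0.95,0,-0.106,1,0.1,0.95,0,-0.106,1,0.1,0.95,0,-0.106,1,0.1,0.95,0,-0.106,1,0.1,0.95,0,-0.106])

```text
t: 12.18
tcp_pos: [0.5224, 0.2517, 0.3114]
tool_rot: [0.999, -0.04, 0.0, 0.0]
force: [-0.4, -0.8, 0.1]
finger_gap: 0.998
gripper_force: 0.0
```

Request:
step_arm(moves=[1,-0.01,0.015,-0.3,0,1,-0.01,0.015,-0.6,0,1,-0.01,0.015,-0.8,0,1,-0.01,0.015,-0.935,0,1,-0.01,0.015,-0.935,0,1,-0.01,0.015,-0.935,0,0,-0.01,0.015,-0.935,0,0,-0.01,0.015,-0.935,0,0,-0.01,0.015,-0.935,0,0,-0.01,0.015,-0.935,0,0,-0.01,0.015,-0.935,0], grip_force=22)

```text
t: 13.55
tcp_pos: [0.5204, 0.2552, 0.126]
tool_rot: [0.999, -0.04, 0.001, -0.0]
force: [-1.1, 0.0, 5.1]
finger_gap: 0.51
gripper_force: 23.3
```

Request:
step_arm(moves=[0,-0.0075,0.0006,0.0075,0,0,-0.015,0.001,0.015,0,0,-0.03,0.002,0.025,0,0,-0.045,0.0035,0.034,0,0,-0.06,0.005,0.041,0,0,-0.075,0.006,0.049,0,0,-0.09,0.007,0.055,0,0,-0.105,0.008,0.06,0,0,-0.105,0.008,0.06,0,0,-0.105,0.008,0.06,0], grip_force=22)

```text
t: 14.8
tcp_pos: [0.4996, 0.2566, 0.1372]
tool_rot: [0.999, -0.04, 0.001, -0.0]
force: [5.2, 1.7, -0.5]
finger_gap: 0.514
gripper_force: 23.2
```

```bash
python3 - <<'E'
from h import *
s=snap('scene');cv2.imwrite('pics/a4.png',cv2.resize(s['color'][120:230,220:350],None,fx=5,fy=5,interpolation=2));t=manip.sense();print(t['tcp_pos'],t['force'],t['ft_torque'])
E
```

```text
[0.49959528 0.25659382 0.13710274] [4.73797506 1.45944308 0.6693381 ] [ 0.1487004  -1.01912235  0.04524344]
```

View pics/a4.png

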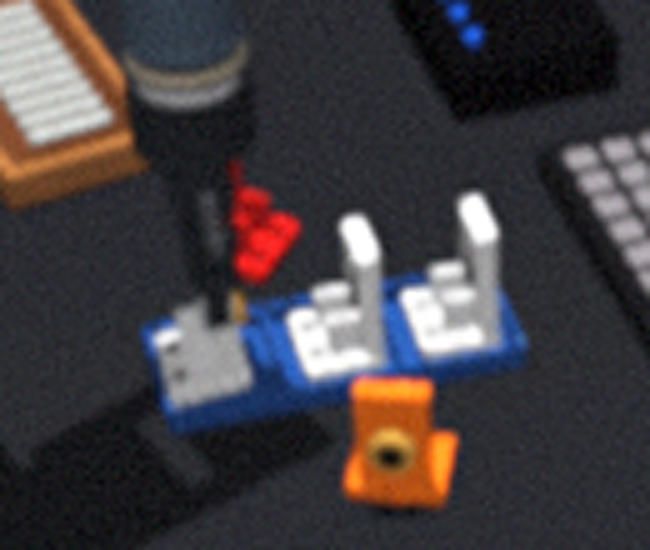

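The bracket leans back in its pocket (crop 205,350), with a steady 5 N wall contact. I grip harder and lift.

Request:
step_arm(moves=[0,0,0,0,0,0,0,0,0,0,0,0,0,0.05,0,0,0,0,0.15,0,0,0,0,0.35,0,0,0,0,0.6,0,0,0,0,0.9,0,0,0,0,0.9,0], grip_force=70)

```text
t: 15.85
tcp_pos: [0.4984, 0.2566, 0.3203]
tool_rot: [0.999, -0.04, 0.002, -0.001]
force: [-0.1, 0.5, -3.9]
finger_gap: 0.511
gripper_force: 72.9
```

Request:
step_arm(moves=[0,0.05,-0.25,0.1,-0.05,0,0.1,-0.5,0.2,-0.1,0,0.1,-0.75,0.24,-0.136,0,0.1,-1,0.24,-0.136,0,0.1,-1,0.24,-0.136,0,0.1,-1,0.24,-0.136,0,0.1,-1,0.24,-0.136])

```text
t: 16.73
tcp_pos: [0.5177, 0.0577, 0.3636]
tool_rot: [0.968, -0.25, -0.002, 0.0]
force: [-0.3, 1.3, -2.2]
finger_gap: 0.505
gripper_force: 73.3
```

```bash
cat > meas.py <<'E'
from cam import *
# bracket pixels: bright-ish grey and brass near the grip, below the gripper, in the scene view
def run(name,yaw):
    s=snap('scene');W=cloud(s);t=manip.sense();p=np.array(t['tcp_pos']);g=p-[0,0,.054]
    D=W-g;c=s['color'].astype(int)
    m=(np.linalg.norm(D[...,:2],axis=2)<.075)&(D[...,2]<.03)&(D[...,2]>-.09)
    b=m&(c.max(2)>85);a=np.radians(yaw);bx=np.array([np.cos(a),np.sin(a),0]);by=np.array([-bx[1],bx[0],0]);bz=np.array([0,0,1.])
    L=D@np.stack([bx,by,bz],1)
    P=L[b];print(name,'tcp',p,t['tool_rot'][:2],'n',b.sum(),'min',P.min(0),'max',P.max(0))
    k=b.copy();
    for _ in range(3):
        Q=L[k]
        if len(Q)<40:break
        cc,nn,i=plane(Q,tol=.002);print(' plane',i.sum(),np.round(cc,4),np.round(nn,3),'lean',round(np.degrees(np.arctan2(nn[0],nn[2])),1))
        idx=np.argwhere(k);k[tuple(idx[i].T)]=0
    vy,vx=np.where(m);v0,u0=vy.min(),vx.min()
    cr=s['color'][max(v0-15,0):vy.max()+15,max(u0-25,0):vx.max()+25];cv2.imwrite(f'pics/{name}.png',cv2.resize(cr,None,fx=5,fy=5,interpolation=2))
    print(cr.shape,u0,v0,t['force'])
    np.savez('last.npz',L=L,b=b,c=s['color'])
E
python3 -c "
from meas import *
run('b1',-29)"
```

```text
b1 tcp [0.51792146 0.0577363  0.36388451] [ 0.96819798 -0.25018168] n 444 min [-0.03713854 -0.03564826 -0.07111628] max [0.01928717 0.03019169 0.02195952]
 plane 98 [-0.0064 -0.0189 -0.0424] [-0.201 -0.849  0.488] lean -22.4
 plane 105 [ 0.01   -0.0093 -0.0264] [ 0.992 -0.056  0.109] lean 83.7
 plane 72 [-0.0063 -0.0193 -0.0386] [0.272 0.96  0.07 ] lean 75.5
(72, 74, 3) 266 136 [-0.18990018 -1.04733056 -2.92158803]
```

View pics/b1.png

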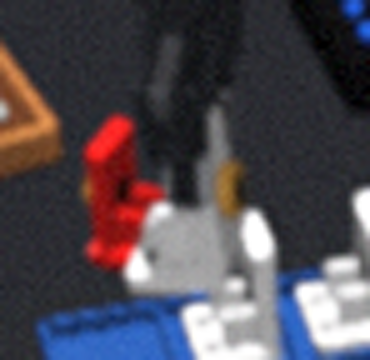

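The picture shows the bracket held, leaning back, with the brass bush at crop (230,188) looking forward. I measure its lean from the foot's lower edge, cast onto the foot's side plane.

```bash
cat > lean.py <<'E'
from h import *
def lean(yaw):
    s=snap('scene');W=cloud(s);p=np.array(manip.sense()['tcp_pos']);g=p-[0,0,.054]
    a=np.radians(yaw);B=np.stack([[np.cos(a),np.sin(a),0],[-np.sin(a),np.cos(a),0],[0,0,1]],1)
    L=(W-g)@B;c=s['color'].astype(int)
    m=(abs(L[...,0])<.07)&(abs(L[...,1])<.045)&(L[...,2]<-.02)&(L[...,2]>-.1)&(c.max(2)>70)
    k,l,st,_=cv2.connectedComponentsWithStats(m.astype(np.uint8));m=l==1+st[1:,4].argmax()
    v,u=np.indices(m.shape);d=np.stack([(u-s['cx'])/s['f'],(v-s['cy']+.5)/s['f'],np.ones(m.shape)],-1)@s['R'];C=-s['R'].T@s['t']
    n=B[:,1];G=C+d*(((g@n-.030)-C@n)/(d@n))[...,None];X=(G-g)@B
    pts=[]
    for col in np.unique(u[m]):
        r=np.where(m[:,col])[0].max();pts.append([X[r,col,0],X[r,col,2],col,r])
    pts=np.array(pts);print(np.round(pts*[1000,1000,1,1]).astype(int).tolist());return pts,m,X,L,s
if __name__=='__main__':
    import sys;pts,m,X,L,s=lean(float(sys.argv[1]))
    y=cv2.cvtColor(s['color'],cv2.COLOR_BGR2HSV).astype(int);br=(abs(y[...,0]-20)<8)&(y[...,1]>90)&(np.linalg.norm(L,axis=2)<.08)
    print('brass',br.sum(),np.round(L[br].mean(0),4),np.round(L[br].min(0),4),np.round(L[br].max(0),4))
E
python3 lean.py -29
```

```text
[[-35, -71, 267, 178], [-33, -71, 268, 178], [-30, -70, 269, 178], [-27, -70, 270, 178], [-25, -69, 271, 178], [-22, -69, 272, 178], [-19, -69, 273, 178], [-16, -68, 274, 178], [-14, -68, 275, 178], [-11, -68, 276, 178], [-8, -67, 277, 178], [-6, -67, 278, 178], [-3, -67, 279, 178], [0, -66, 280, 178], [2, -66, 281, 178], [5, -66, 282, 178], [8, -65, 283, 178], [11, -65, 284, 178], [13, -64, 285, 178], [16, -61, 286, 177], [19, -50, 287, 174], [22, -40, 288, 171], [25, -30, 289, 168], [29, -20, 290, 165]]
brass 53 [ 0.0148 -0.0067 -0.0155] [ 0.009  -0.0165 -0.0307] [ 0.0194  0.0088 -0.0042]
```

The foot's lower edge gives a lean of about 8.3° (grip height 66 mm, and both corners agree), but 14° is needed. I go back into the pocket for a further push.

Request:
step_arm(moves=[0,-0.02,0.25,0,0.04,0,-0.04,0.5,0,0.09,0,-0.075,0.75,0,0.136,0,-0.075,0.995,0,0.136,0,-0.075,0.995,0,0.136,0,-0.075,0.995,-0.2,0.136,0,-0.075,0.995,-0.3,0.136,0,-0.075,0.995,-0.3,0.136])

```text
t: 17.82
tcp_pos: [0.5025, 0.2549, 0.3029]
tool_rot: [0.999, -0.04, -0.002, 0.001]
force: [0.4, -0.5, -3.2]
finger_gap: 0.504
gripper_force: 73.4
```

Request:
step_arm(moves=[0,0,0.007,-0.3,0,0,0,0.007,-0.55,0,0,0,0.007,-0.72,0,0,0,0.007,-0.8,0,0,0,0.007,-0.835,0,0,0,0.007,-0.835,0])

```text
t: 18.58
tcp_pos: [0.5046, 0.2571, 0.1386]
tool_rot: [0.999, -0.04, 0.001, -0.0]
force: [-0.4, 0.5, -2.8]
finger_gap: 0.504
gripper_force: 73.5
```

Request:
step_arm(moves=[0,0,0,-0.005,0,0,-0.015,0.001,-0.005,0,0,-0.03,0.002,-0.003,0,0,-0.045,0.003,0,0,0,-0.06,0.004,0,0,0,-0.068,0.005,0,0,0,-0.068,0.005,0,0,0,-0.068,0.005,0,0], grip_force=22)

```text
t: 19.58
tcp_pos: [0.496, 0.2582, 0.1397]
tool_rot: [0.999, -0.039, 0.008, -0.001]
force: [9.2, -1.6, -1.9]
finger_gap: 0.506
gripper_force: 73.7
```

Request:
step_arm(moves=[0,0,0,0,0,0,0,0,0,0,0,0,0,0.05,0,0,0,0,0.15,0,0,0,0,0.35,0,0,0,0,0.6,0,0,0,0,0.9,0,0,0,0,0.9,0], grip_force=70)

```text
t: 20.58
tcp_pos: [0.4916, 0.2587, 0.3229]
tool_rot: [0.999, -0.04, 0.005, -0.002]
force: [-0.0, -0.6, -2.6]
finger_gap: 0.506
gripper_force: 73.8
```

Request:
step_arm(moves=[0,0.05,-0.25,0.1,-0.05,0,0.1,-0.5,0.2,-0.1,0,0.12,-0.75,0.24,-0.136,0,0.14,-1,0.24,-0.136,0,0.14,-1,0.24,-0.136,0,0.14,-1,0.24,-0.136,0,0.14,-1,0.24,-0.136])

```text
t: 21.45
tcp_pos: [0.5174, 0.0591, 0.365]
tool_rot: [0.968, -0.25, -0.001, -0.0]
force: [-0.5, -0.1, -2.9]
finger_gap: 0.505
gripper_force: 73.7
```

```bash
python3 lean.py -29
```

```text
[[-34, -66, 267, 176], [-32, -72, 268, 178], [-29, -72, 269, 178], [-26, -72, 270, 178], [-24, -71, 271, 178], [-21, -71, 272, 178], [-18, -71, 273, 178], [-15, -70, 274, 178], [-13, -70, 275, 178], [-10, -70, 276, 178], [-7, -69, 277, 178], [-4, -65, 278, 177], [-2, -65, 279, 177], [1, -65, 280, 177], [4, -64, 281, 177], [6, -64, 282, 177], [9, -64, 283, 177], [12, -63, 284, 177], [14, -63, 285, 177], [17, -63, 286, 177], [20, -56, 287, 175], [23, -45, 288, 172], [26, -35, 289, 169], [29, -25, 290, 166]]
brass 55 [ 0.0158 -0.0059 -0.0155] [ 0.0085 -0.0185 -0.0398] [ 0.0211  0.0142 -0.0041]
```

The grip didn't relax to 22 N, so it only turned to about 10.4°. One more push, commanded 5 mm further.

Request:
step_arm(moves=[0,-0.02,0.25,0,0.04,0,-0.04,0.5,0,0.09,0,-0.082,0.75,0,0.136,0,-0.082,0.99,0,0.136,0,-0.082,0.99,0,0.136,0,-0.082,0.99,-0.2,0.136,0,-0.082,0.99,-0.3,0.136,0,-0.082,0.99,-0.3,0.136])

```text
t: 22.5
tcp_pos: [0.5003, 0.2555, 0.3039]
tool_rot: [0.999, -0.04, -0.002, 0.001]
force: [0.2, -0.2, -1.8]
finger_gap: 0.505
gripper_force: 73.8
```

Request:
step_arm(moves=[0,0,0,-0.3,0,0,0,0,-0.55,0,0,0,0,-0.72,0,0,0,0,-0.8,0,0,0,0,-0.835,0,0,0,0,-0.835,0])

```text
t: 23.25
tcp_pos: [0.5025, 0.2561, 0.1396]
tool_rot: [0.999, -0.04, 0.001, -0.0]
force: [0.3, -0.8, -2.5]
finger_gap: 0.505
gripper_force: 73.8
```

Request:
step_arm(moves=[0,0,0,-0.008,0,0,-0.02,0.001,-0.008,0,0,-0.04,0.003,-0.006,0,0,-0.055,0.004,-0.004,0,0,-0.07,0.005,-0.002,0,0,-0.082,0.006,0,0,0,-0.082,0.006,0,0,0,-0.082,0.006,0,0])

```text
t: 24.25
tcp_pos: [0.4914, 0.2576, 0.141]
tool_rot: [0.999, -0.039, 0.008, -0.001]
force: [8.0, -2.3, -1.2]
finger_gap: 0.508
gripper_force: 73.9
```

Request:
step_arm(moves=[0,0.02,0,0.03,0,0,0.02,0,0.15,0,0,0.02,0,0.35,0,0,0.02,0,0.6,0,0,0.02,0,0.9,0,0,0.02,0,0.9,0])

```text
t: 25.0
tcp_pos: [0.4907, 0.2579, 0.3239]
tool_rot: [0.999, -0.04, 0.005, -0.002]
force: [0.3, 0.2, -3.9]
finger_gap: 0.503
gripper_force: 74.1
```

Request:
step_arm(moves=[0,0.05,-0.25,0.1,-0.05,0,0.1,-0.5,0.2,-0.1,0,0.12,-0.75,0.24,-0.136,0,0.16,-1,0.24,-0.136,0,0.16,-1,0.24,-0.136,0,0.16,-1,0.24,-0.136,0,0.16,-1,0.24,-0.136])

```text
t: 25.88
tcp_pos: [0.5204, 0.0583, 0.3659]
tool_rot: [0.968, -0.25, -0.001, -0.0]
force: [0.5, -0.4, -2.5]
finger_gap: 0.501
gripper_force: 74.0
```

```bash
python3 lean.py -29
```

```text
[[-30, -73, 270, 178], [-27, -73, 271, 178], [-24, -73, 272, 178], [-22, -72, 273, 178], [-19, -72, 274, 178], [-16, -72, 275, 178], [-13, -71, 276, 178], [-11, -71, 277, 178], [-8, -67, 278, 177], [-5, -67, 279, 177], [-2, -66, 280, 177], [0, -66, 281, 177], [3, -66, 282, 177], [6, -65, 283, 177], [8, -65, 284, 177], [11, -65, 285, 177], [14, -64, 286, 177], [16, -64, 287, 177], [19, -64, 288, 177], [22, -60, 289, 176], [25, -50, 290, 173], [28, -39, 291, 170], [31, -29, 292, 167]]
brass 55 [ 0.0173 -0.0059 -0.014 ] [ 0.0109 -0.0171 -0.0286] [ 0.0222  0.0153 -0.002 ]
```

Lean is about 12.3° now, close enough. I move to the focus point, with the grip at (0.557, -0.101, 0.309).

Request:
step_arm(moves=[0,0.04,-0.2,-0.01,0,0,0.09,-0.42,-0.013,0,0,0.14,-0.64,-0.013,0,0,0.183,-0.795,-0.013,0,0,0.183,-0.795,-0.013,0,0,0.183,-0.795,-0.013,0,0,0.183,-0.795,-0.013,0])

```text
t: 26.8
tcp_pos: [0.5576, -0.1004, 0.364]
tool_rot: [0.968, -0.25, -0.0, -0.0]
force: [0.2, 0.0, -2.8]
finger_gap: 0.504
gripper_force: 73.9
```

```bash
python3 lean.py -29; python3 - <<'E'
from h import *
s=snap('scene');cv2.imwrite('pics/c1.png',cv2.resize(s['color'][110:240,290:450],None,fx=4.6,fy=4.6,interpolation=2))
W=cloud(s);h=cv2.cvtColor(s['color'],cv2.COLOR_BGR2HSV).astype(int)
b=(abs(h[...,0]-20)<8)&(h[...,1]>90)&(W[...,2]>.2)&(abs(W[...,0]-.574)<.05)&(abs(W[...,1]+.11)<.05)
ax=np.array([.8486,-.4704,.2419]);ly=np.array([.4848,.8746,0]);uz=np.cross(ax,ly)
Q=(W[b]-[.6673,-.1615,.3184])@np.stack([ax,ly,uz],1);print('brass in lens axes',len(Q),np.round(Q.mean(0),4),np.round(np.percentile(Q,[3,97],axis=0),4))
t=manip.sense();print(t['tcp_pos'],t['tool_rot'],t['t'])
E
```

```text
[[-29, -72, 302, 214], [-27, -72, 303, 214], [-24, -71, 304, 214], [-22, -71, 305, 214], [-19, -71, 306, 214], [-17, -70, 307, 214], [-14, -70, 308, 214], [-12, -69, 309, 214], [-9, -69, 310, 214], [-7, -69, 311, 214], [-5, -68, 312, 214], [-2, -68, 313, 214], [0, -68, 314, 214], [3, -67, 315, 214], [5, -67, 316, 214], [8, -66, 317, 214], [10, -66, 318, 214], [13, -66, 319, 214], [15, -62, 320, 213], [17, -62, 321, 213], [20, -61, 322, 213], [22, -58, 323, 212], [25, -41, 324, 207], [27, -28, 325, 203], [30, -12, 326, 198]]
brass 58 [ 0.0172 -0.0063 -0.0143] [ 0.0108 -0.0171 -0.0353] [ 0.0231  0.0133 -0.003 ]
brass in lens axes 57 [-0.1101 -0.0063  0.0052] [[-0.1151 -0.0156 -0.0075]
 [-0.1064  0.011   0.0145]]
[ 0.55770558 -0.10069357  0.36418431] [ 9.68180235e-01 -2.50253894e-01 -1.08419584e-04 -9.30388584e-05] 26.9
```

View pics/c1.png

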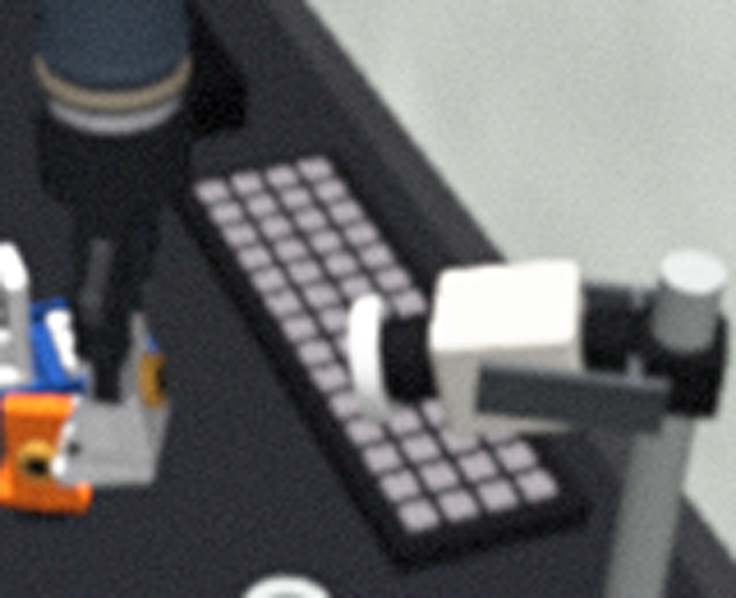

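The view shows the bush (crop 152,375) facing the camera nose (370,350), foot down and leaning back about 12.5°. In lens axes the brass mouth is about 107 to 110 mm in front of the glass and centred within 2 to 3 mm. I settle the arm and hand the job in.

Request:
step_arm(moves=[0,0,0,0,0,0,0,0,0,0,0,0,0,0,0,0,0,0,0,0,0,0,0,0,0,0,0,0,0,0])

```text
t: 27.65
tcp_pos: [0.5579, -0.102, 0.3641]
tool_rot: [0.968, -0.251, -0.0, 0.0]
force: [-0.3, -0.6, -2.8]
finger_gap: 0.504
gripper_force: 73.9
```

```bash
python3 -c "
from station import manip
t=manip.sense();print(t['tcp_pos'],t['qd']);print(manip.sign_off())"
```

```text
[ 0.55789487 -0.1019883   0.36408834] [ 0.00126021  0.00085758  0.00071917  0.00052911  0.00014494 -0.00054771]
the job is handed in; nothing more can be done
None
```

The job is handed in at about 28 s: the scanner was held over the bar code for 1.5 s and stood back upright on its pad, and the bush bracket is held still at the camera's focus, leaning about 12.5° against the camera's measured 14°; the hand-in returned no verdict.

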